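# Put the green chopping board away in its leaning rack slot

## Robot

A 7-joint arm with a two-finger parallel gripper is mounted at the origin on the work surface. World frame = base frame: x ahead of the robot, y to its left, z up, the work surface at z = 0. Lengths are in m, angles in rad, forces in N, time in s.
With the tool pointing down it reaches from about 0.425 to 1.025 m from the base axis. Payload 9.4 kg.
Tool frame: the origin (TCP) lies midway between the tips of the shut fingers; the grasp point (between the pads) lies 19 mm behind it (robot.tcp_to_grasp is the distance from the TCP to the grasp point, in m); z points along the fingers, y is the direction in which the jaws open and shut (so a half turn about z gives the same grasp; the last joint's range is limited). The gripper opens to 85 mm and grips with 20 to 120 N. Pads are 22 mm wide; open, the fingers measure 114 mm over their backs; the gripper's body (76 mm by 85 mm) begins 54 mm behind the grasp point. The pads swing forward as they close: fully open they stand 13 mm farther back than shut.
Start: joints at [-1.233, 0.599, -0.003, 1.599, 0.002, 0.943, -0.08], TCP at [0.292, 0.664, 0.231] pointing down, gripper open.
Joint ranges: [-2.57, 2.57], [-0.35, 1.97], [-1.29, 1.29], [0.11, 2.56], [-1.05, 4.19], [0.11, 1.86], [-2.63, 2.63]. Speed limits (rad/s): [2.22, 2.22, 3.01, 3.01, 3.14, 3.14, 3.14].

## Interface

Orientations are given as a rotation vector (axis times angle).
In Python, from workcell import robot, viewer, models gives the robot as it stands.
- The arm moves only by the tool move_arm, never from a script. Its argument "steps" is one flat list of numbers, 5 for each row, row after row: the opening, from 0 (shut) to 1 (fully open), then the shift along the tool's x, y, z in mm, then the turn about the tool's z in degrees. A call has 1 to 5 rows; each row is the pose to reach, as a shift and turn from the pose commanded when the call began, along the tool's axes at that moment; what a row does not reach only later rows make up. A row lasts 1/8 s, in which the tool goes at most 62.5 mm and 10.7 degrees, less where a joint would pass 70% of its speed; a pose out of reach is approached as far as the arm can. A call with a gripper value outside its range is refused whole. The fingers move at their own pace and stop on an object; the grip force is fixed at half the most. Time passes only in rows, so rows that repeat a pose let the fingers close. It gives the time, the measured TCP pose, the force and the opening at its end, in the units of the state.
- robot.state(): the state, without advancing time (a new reading comes with each control period).
- viewer.get_image(name): name is "scene" or "top" or "wrist"; returns a dict with "color" (420x560x3 uint8, red, green, blue), "fovy" (degrees; the focal length in pixels is half the picture's height over the tangent of half this angle, whatever the lens; pixels are square), "cx", "cy" (the principal point, pixels), "camera_from_world" (4x4, takes a point from world to camera coordinates). Camera axes: x right, y up, looking along -z (the intrinsics and any distortion apply to the point x, -y, -z); pixel columns grow to the right and rows downward; lengths in m; the calibration is good to about 2 mm. The wrist camera is an equidistant fisheye: a pixel r from the principal point sees the ray r / f radians off the axis. A picture is of the moment at which its call begins. There is no depth.
- robot.close_job(): hands the job in, once; it reports no verdict.
Trained networks look in the newest picture that a camera, given by its name, has taken for a name from the list of things; names that differ only in an ending like _2 or _b are one class to them, and where a whole thing is asked for, a point or a joint stands for the part that bears it (a point fixed in the world has none). Each returns a list of dicts, best first, with "score" (0 to 1); they miss things now and then, are a little off and sometimes report something else, mostly with a low value. They report only what shows in the picture. A call takes as long as a camera call.
- models.look_for(thing, camera): "uv" ([column, row] in pixels, amid what is visible of it).
- models.silhouettes(thing, camera): "pixels" (420x560 bool, what is visible of it) and "uv" ([column, row] in pixels, amid what is visible of it).
- models.spot_point(thing, camera): "uv" ([column, row] in pixels: a listed point, or the origin of a listed thing).
The state is a dict: "time_s": time; "joint_positions": joint angles; "dq": joint speeds; "joint_efforts": joint torques, N m; "ee_pos": TCP position; "tool_rot": TCP orientation; "force": force on the tool from outside, world axes, zero at the start; "torque": the same for the moment, N m; "opening": finger opening in m.
Only numpy, scipy, OpenCV 4.12 (cv2) and the standard library are available. Lean on these libraries where they do the work, as an engineer would, in place of code of your own. Each camera call takes 0.05 s, during which the arm holds its last target. There are 200 camera calls.

## Task

Take the washed green chopping board by its handle out of the white drip stand and slide it, handle up, all the way down into the one empty slot of the storage rack, the slot with the green clips at its ends. Keep hold of it until it is down at the bottom (do not drop it in), then let go, and leave the red and blue boards and the other things where they are.

Things in the scene. Friction and masses are not known exactly. Their poses are not given: they have to be found in the camera images.
- board: Loose green plastic chopping board, about 0.26 kg, 10 mm thick (along its x), 160 mm wide (along its y), 140 mm high (along its z) plus a D handle in the same plane on top, 182 mm high in all. Origin: middle of its bottom edge; z points up through the handle. At the start it stands upright in the drip stand.
- handle (a point): Middle of the board handle's top bar, 171 mm above the board's origin along its z. The bar is 10 mm thick (x), 90 mm long (y), 22 mm high (z: 160 to 182 mm above the origin), with an opening 58 mm long and 20 mm high beneath it. Same axes as the board.
- stand: Fixed white drip stand, foot 110 x 180 mm (x, y); origin: centre of its underside on the table. The board stands in its upright slot, 14 mm wide along x, floor at 15 mm and wall tops at 75 mm above the table.
- slot (a point): Middle of the empty slot's floor, 30 mm above the table; two green clips (34 x 14 x 36 mm) stand at the slot's ends. z: up along the slot, leaning 25 deg from vertical to the robot side; x: across it, away from the robot; y: along it. Slot 14 mm wide, 170 mm long, ends open; walls 82 mm along z, then lips flaring to a 28 mm mouth at 99 mm. Seated board: origin here, handle bar 171 mm along z.
- rack: Fixed storage rack: wooden base 200 x 236 x 16 mm (x, y, z) with three equal dark steel slots 50 mm apart along x (at x = -50, 0 and +50 mm), all leaning 25 degrees towards -x. Origin: centre of its underside. Two slots hold the red and the blue board, the third is the empty one.
- red_board: Loose plain red board, 10 x 160 x 120 mm, no handle, leaning in a rack slot with its top about 139 mm above the table. Origin: about the middle of that slot's floor; its axes are those of the rack (z vertical).
- blue_board: Loose plain blue board, same size and same kind of frame as the red one, in another rack slot.
- mug: White mug, 80 mm across, 90 mm high, handle at +y; origin: centre of its underside.
- bottle: Amber bottle, 60 mm across, 170 mm high; origin: centre of its underside.
- cups: Stack of black portion cups, 68 mm across, 70 mm high; origin: centre of its underside.
- spoon: Spoon with a wooden handle and a steel bowl, lying on the table along its x; origin near its middle, on the table.

How it is judged:
On the way, in this order (a step that is already met when the one before it is completed fails the run):
1. the green board is lifted out of the drip stand: its bottom edge at least 80 mm above the table, gripped by the fingers (z of board in the frame of stand above 0.08 m and contact force between the fingers and board above 1 N), for 0.1 s.
2. the green board is in the empty slot, handle up, its bottom edge within 10 mm of the slot's floor, while the fingers still hold it (x of board in the frame of slot between -0.006 and 0.006 m and y of board in the frame of slot between -0.02 and 0.02 m and z of board in the frame of slot between -0.004 and 0.01 m and angle between the z axis of board and the z axis of slot, either way round below 0.1 rad and contact force between the fingers and board above 1 N), for 0.2 s.
At the end, for the whole second after the job is handed in: The green board rests in the empty slot, handle up, let go and still: bottom edge within 4 mm of the slot floor, within 20 mm of centre along the slot and 6 mm across, lean within 0.1 rad of the slot. Red and blue boards within 20 mm, other loose things within 30 mm of their starts (x of board in the frame of slot between -0.006 and 0.006 m and y of board in the frame of slot between -0.02 and 0.02 m and z of board in the frame of slot between -0.004 and 0.004 m and angle between the z axis of board and the z axis of slot, either way round below 0.1 rad and linear speed of board below 0.01 m/s and angular speed of board below 0.05 rad/s); the robot touches nothing.
It fails at once if the red or the blue board is moved more than 20 mm (distance of any of red_board, blue_board from where it was at the start of the episode above 0.02 m).
It fails at once if the mug, bottle, cups or spoon is moved more than 30 mm (distance of any of mug, bottle, cups, spoon from where it was at the start of the episode above 0.03 m).
It also fails if it takes over 45 s, if anything falls off the work surface, if the arm or the gripper's body presses on something with over 40 N, if the wrist force passes 120 N, or if a joint passes its speed limit or range.

## Working session

There is one attempt and no reset: what is moved stays moved. The work goes in short steps, Python scripts to look and compute and a tool call to move; the robot and the scene stay as the last step left them, time stands still between calls to the robot, and variables do not carry over. Pictures are saved under pics/ and viewed, about 8 in all and at most 12, crops included, and the job is handed in when it is done.

Besides the shell and the picture viewer there is one more tool, called after "Request:" as name(argument=value, ...) on one line, values as JSON. move_arm: Moves the arm, as the interface text tells. Its arguments: {"type":"object","properties":{"steps":{"type":"array","items":{"type":"number"}}},"required":["steps"]}

```bash
mkdir -p pics; ls; cat > h.py <<'E'
import numpy as np, cv2
from scipy.spatial.transform import Rotation as R
from workcell import robot, viewer, models
def cam(n):
    im=viewer.get_image(n); return im
def K(im):
    f=im["color"].shape[0]/2/np.tan(np.radians(im["fovy"])/2); return f,im["cx"],im["cy"]
def ray(im,uv,fish=False):
    f,cx,cy=K(im); a=np.array([(uv[0]-cx)/f,(uv[1]-cy)/f]); 
    if fish:
        r=np.linalg.norm(a)+1e-9; d=np.array([a[0]/r*np.sin(r),-a[1]/r*np.sin(r),-np.cos(r)])
    else: d=np.array([a[0],-a[1],-1.])
    T=np.linalg.inv(im["camera_from_world"]); d=T[:3,:3]@d
    return T[:3,3],d/np.linalg.norm(d)
def proj(im,p,fish=False):
    f,cx,cy=K(im); c=(im["camera_from_world"]@np.r_[p,1])[:3]; v=np.array([c[0],-c[1],-c[2]])
    if fish:
        r=np.hypot(v[0],v[1]); t=np.arctan2(r,v[2]); return np.array([cx+f*t*v[0]/r,cy+f*t*v[1]/r])
    return np.array([cx+f*v[0]/v[2],cy+f*v[1]/v[2]])
def tri(rays):
    A=np.zeros((3,3));b=np.zeros(3)
    for o,d in rays:
        M=np.eye(3)-np.outer(d,d);A+=M;b+=M@o
    x=np.linalg.solve(A,b); return x,[np.linalg.norm((np.eye(3)-np.outer(d,d))@(x-o)) for o,d in rays]
def atz(r,z): return r[0]+r[1]*(z-r[0][2])/r[1][2]
def save(im,name,s=1.4): cv2.imwrite("pics/"+name,cv2.resize(im["color"][:,:,::-1],None,fx=s,fy=s))
E
python3 - <<'E'
from h import *
np.set_printoptions(precision=4,suppress=True)
ims={n:cam(n) for n in("scene","top","wrist")}
canvas=np.zeros((420,560,3),np.uint8)
for n in ims: save(ims[n],n+"0.png",1.4)
for n in ims:
    print(n,np.linalg.inv(ims[n]["camera_from_world"])[:3,3],ims[n]["fovy"])
for t in("handle","slot","board","stand","rack","red_board","blue_board","mug","bottle","cups","spoon"):
    rs=[]
    for n in("scene","top"):
        d=models.spot_point(t,n)
        print(t,n,[(np.round(x["uv"],1),round(x["score"],2)) for x in d[:2]])
        if d: rs.append(ray(ims[n],d[0]["uv"]))
    if len(rs)==2: print("   tri",*tri(rs))
print(robot.state())
E
```

```text
pics
scene [1.3233 0.5833 1.1354] 46.37333005693934
top [ 0.2325 -0.0063  1.6488] 46.865358162461696
wrist [0.2263 0.6924 0.3725] 65.70646984690485
handle scene [(array([226. , 156.3]), 0.85)]
handle top [(array([353.4, 218.3]), 0.89)]
   tri [ 0.4921 -0.2484  0.186 ] [np.float64(0.0073359377421327405), np.float64(0.007335937742132818)]
slot scene [(array([317.6, 303. ]), 0.63)]
slot top []
board scene [(array([232.5, 196.8]), 0.85)]
board top [(array([350.2, 226.5]), 0.6)]
   tri [ 0.4885 -0.2539  0.0126] [np.float64(0.003237020016127334), np.float64(0.00323702001612737)]
stand scene [(array([231.4, 197.5]), 0.6)]
stand top [(array([343.4, 229.2]), 0.71)]
   tri [ 0.4884 -0.2411  0.0133] [np.float64(0.010219580645966737), np.float64(0.010219580645966822)]
rack scene [(array([315.9, 300. ]), 0.91)]
rack top [(array([212.9, 192.8]), 0.61)]
   tri [0.6449 0.2026 0.0047] [np.float64(0.00719682663960489), np.float64(0.00719682663960502)]
red_board scene []
red_board top [(array([216.4, 202.6]), 0.63)]
blue_board scene [(array([315.2, 215.8]), 0.5)]
blue_board top [(array([207.3, 172.7]),
[... 715 characters left out ...]
y([399.2, 238.1]), 0.96)]
spoon top [(array([203.3, 294. ]), 0.89), (array([272.3, 261.3]), 0.71)]
   tri [ 0.2939  0.2609 -0.0096] [np.float64(0.00555823775982275), np.float64(0.0055582377598228025)]
{'time_s': 1.25, 'joint_positions': array([-1.2327,  0.5993, -0.0025,  1.5994,  0.0018,  0.9429, -0.0798]), 'dq': array([ 0.0002, -0.0007, -0.0008,  0.001 , -0.0001, -0.0005, -0.0017]), 'joint_efforts': array([  0.0012, -77.622 ,   1.5648, -25.8368,   0.0126,   0.0023,
        -0.    ]), 'ee_pos': array([0.2922, 0.6635, 0.2313]), 'tool_rot': array([0.647 , 3.0742, 0.0001]), 'force': array([ 0.301 ,  0.1782, -0.442 ]), 'torque': array([-0.0042,  0.0145, -0.0382]), 'opening': 0.08501974245510643}
```

View pics/scene0.png

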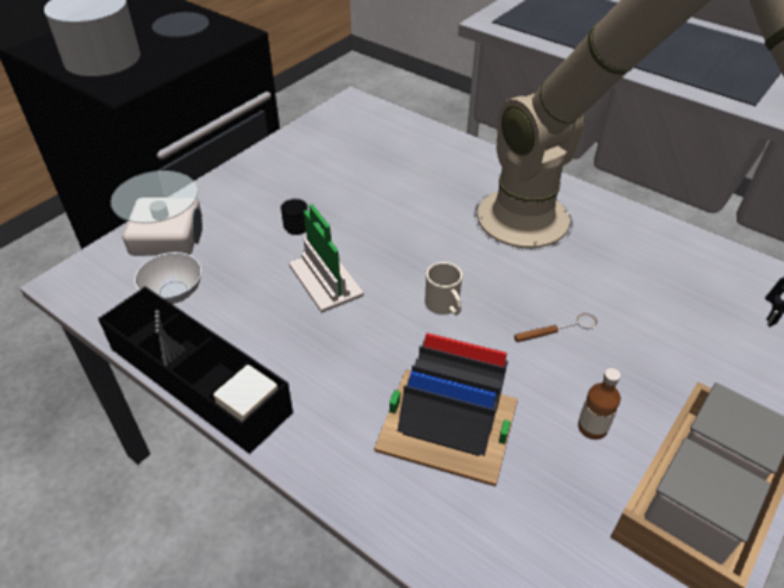

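View pics/top0.png

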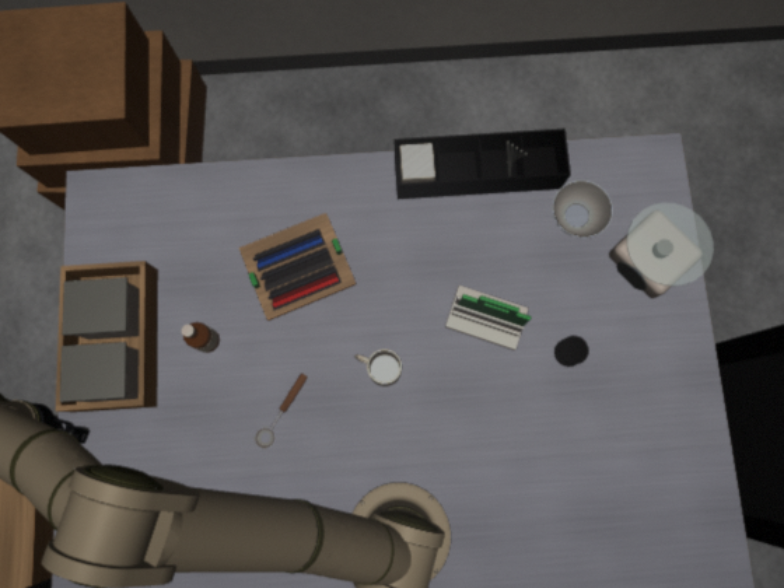

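The scene image shows the green board in the stand around (322,250). The rack is at about (450,420), with red in the near slot and blue in the far one. The clips at (395,400) and (505,432) mark the middle slot. Next I'll measure the clips and the handle by green colour.

```bash
cat > m.py <<'E'
from h import *
np.set_printoptions(precision=4,suppress=True)
def blobs(im):
    hsv=cv2.cvtColor(im["color"],cv2.COLOR_RGB2HSV)
    m=cv2.inRange(hsv,(45,90,30),(85,255,255))
    n,l,s,c=cv2.connectedComponentsWithStats(m)
    return m,[(c[i],s[i]) for i in range(1,n) if s[i][4]>12]
if __name__=="__main__":
    B={}
    for n in("scene","top"):
        im=cam(n); m,b=blobs(im); B[n]=(im,b)
        for c,s in b: print(n,c,s)
    im,b=B["top"]
    for c,s in b: print("at z=.035",atz(ray(im,c),.035))
    im,b=B["scene"]
    for c,s in b: print("sc z=.035",atz(ray(im,c),.035))
E
python3 m.py
```

```text
scene [229.4719 170.7063] [216 146  28  65 623]
scene [281.4868 286.0526] [278 279   8  16  76]
scene [360.1067 307.2933] [357 300   8  16  75]
top [239.8485 174.9091] [237 171   6   9  33]
top [180.5714 199.0286] [178 195   6   9  35]
top [335.8571 213.4286] [331 211  11   6  35]
top [358.9388 219.6122] [343 212  36  17 196]
at z=.035 [0.6913 0.1097 0.035 ]
at z=.035 [0.6192 0.316  0.035 ]
at z=.035 [ 0.5347 -0.2089  0.035 ]
at z=.035 [ 0.5084 -0.2849  0.035 ]
sc z=.035 [ 0.4135 -0.3278  0.035 ]
sc z=.035 [0.6868 0.1061 0.035 ]
sc z=.035 [0.6137 0.3124 0.035 ]
```

Request:
move_arm(steps=[1,-20,-50,-30,0,1,-40,-100,-60,0,1,-60,-150,-60,0,1,-80,-200,-60,0,1,-100,-250,-60,0])

```text
time_s: 1.98
ee_pos: [0.2829, 0.3927, 0.2916]
tool_rot: [0.647, 3.074, 0.001]
force: [-0.4, -0.1, 0.7]
opening: 0.0855
```

Request:
move_arm(steps=[1,-45,-38,0,10,1,-90,-76,0,20,1,-135,-114,0,30,1,-180,-152,0,40,1,-225,-190,0,50])

```text
time_s: 2.6
ee_pos: [0.413, 0.1282, 0.2918]
tool_rot: [1.892, 2.507, 0.002]
force: [1.4, 0.7, -0.6]
opening: 0.0851
```

```bash
python3 - <<'E'
from h import *
s=robot.state(); M=R.from_rotvec(s["tool_rot"]).as_matrix(); print(M.round(3),s["ee_pos"],s["joint_positions"].round(2))
print("to target mm", (M.T@(np.array([.47,-.24,.30])-s["ee_pos"])*1000).round())
E
```

```text
[[-0.274  0.962  0.001]
 [ 0.962  0.274  0.001]
 [ 0.     0.001 -1.   ]] [0.41303991 0.12818208 0.29178519] [-0.71  0.16  0.33  2.18 -0.07  0.81 -0.06]
to target mm [-370.  -46.   -8.]
```

Request:
move_arm(steps=[1,-60,15,-5,8,1,-120,20,-10,16,1,-180,10,-10,22,1,-240,-10,-10,28,1,-300,-25,-10,30])

```text
time_s: 3.22
ee_pos: [0.472, -0.1669, 0.3016]
tool_rot: [2.473, 1.937, 0.001]
force: [2.1, 0.7, 0.6]
opening: 0.0855
```

```bash
python3 - <<'E'
from m import *
for n in("wrist","scene","top"):
    im=cam(n); 
    if n=="wrist": save(im,"wrist1.png")
    d=models.spot_point("handle",n); print(n,[(x["uv"],x["score"]) for x in d[:2]])
    if n=="top":
        m,b=blobs(im)
        for c,s in b: print(c,s)
    if n!="wrist":
        q=models.silhouettes("board",n)
        if q: np.save(n+"_b.npy",q[0]["pixels"]); print(q[0]["uv"],q[0]["pixels"].sum())
    if d: print(atz(ray(im,d[0]["uv"],n=="wrist"),.186))
s=robot.state();print(s["ee_pos"],s["tool_rot"],s["joint_positions"].round(2))
E
```

```text
wrist [([326.5, 285.4], 0.9)]
[ 0.4926 -0.2522  0.186 ]
scene [([227.8, 158.4], 0.69)]
[230.8, 169.9] 692
[ 0.4989 -0.2447  0.186 ]
top [([353.7, 219.0], 0.47)]
[239.8485 174.9091] [237 171   6   9  33]
[180.6111 199.1667] [178 195   6  10  36]
[368.8235 223.6824] [361 218  18  12  85]
[368.6, 227.0] 185
[ 0.4856 -0.243   0.186 ]
[ 0.4724 -0.1635  0.3012] [-2.4686 -1.9423 -0.0004] [-0.22  0.27  0.57  2.04 -0.19  0.88  0.21]
```

View pics/wrist1.png

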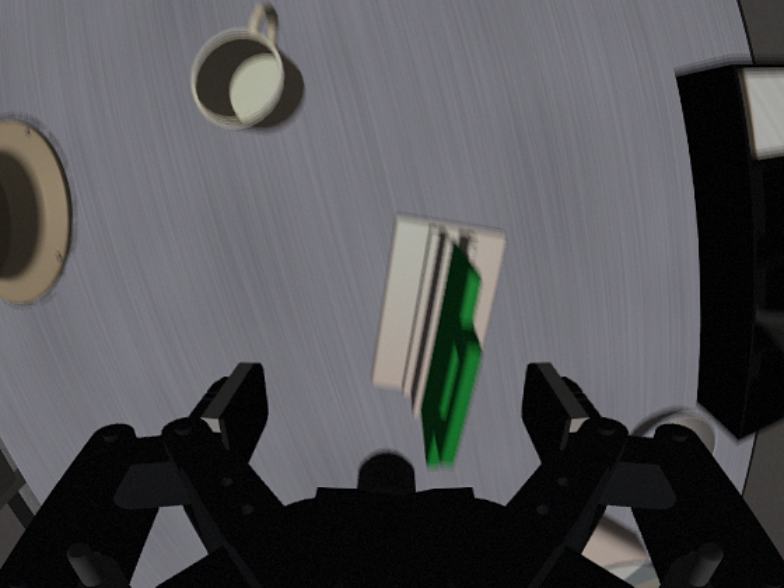

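```bash
python3 - <<'E'
from m import *
im=cam("wrist")
for uv in [(475,350),(442,463)]: print(atz(ray(im,np.array(uv)/1.4,True),.197))
c=im["color"][235:345,285:360]; cv2.imwrite("pics/crop2.png",cv2.resize(c[:,:,::-1],None,fx=6,fy=5.4,interpolation=cv2.INTER_CUBIC)[:600,:450])
E
```

```text
[ 0.5098 -0.211   0.197 ]
[ 0.4744 -0.2889  0.197 ]
```

View pics/crop2.png

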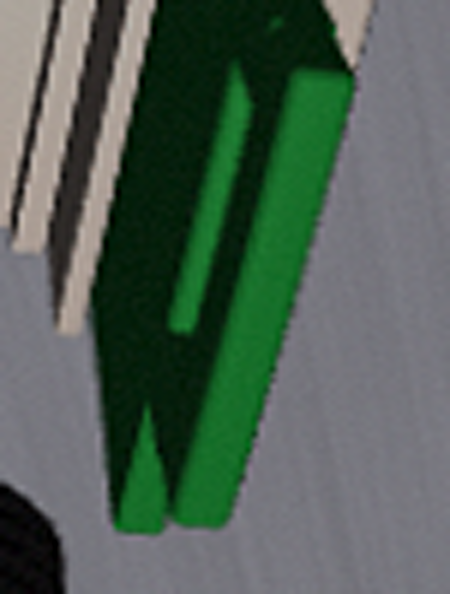

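```bash
python3 - <<'E'
from m import *
im=cam("wrist")
a,b=[atz(ray(im,np.array(uv),True),.197) for uv in [(338.5,248.3),(318.5,332)]]
c=(a+b)/2;d=a-b; print(a,b,c,np.linalg.norm(d),"jaw yaw",np.degrees(np.arctan2(d[1],d[0]))-90)
s=robot.state();M=R.from_rotvec(s["tool_rot"]).as_matrix(); print(M.round(3),s["ee_pos"])
print("tool yaw",np.degrees(np.arctan2(M[1,1],M[0,1])),"shift",(M.T@(c-s["ee_pos"])*1000).round(1))
E
```

```text
[ 0.5094 -0.2094  0.197 ] [ 0.4767 -0.2913  0.197 ] [ 0.4931 -0.2504  0.197 ] 0.08815506210295461 jaw yaw -21.786031630748823
[[ 0.236  0.972  0.   ]
 [ 0.972 -0.236  0.   ]
 [ 0.     0.    -1.   ]] [ 0.4724 -0.1638  0.3013]
tool yaw -13.626414574017543 shift [-79.3  40.5 104.3]
```

Request:
move_arm(steps=[1,-40,20,0,4,1,-79,40,0,8,1,-79,40,40,8,1,-79,40,60,8,1,-79,40,60,8])

```text
time_s: 4.35
ee_pos: [0.4918, -0.2503, 0.2401]
tool_rot: [-2.598, -1.762, 0.003]
force: [0.7, 0.1, 0.8]
opening: 0.0855
```

```bash
python3 - <<'E'
from m import *
im=cam("wrist"); save(im,"wrist3.png")
s=robot.state();M=R.from_rotvec(s["tool_rot"]).as_matrix(); print(s["ee_pos"],"yaw",np.degrees(np.arctan2(M[1,1],M[0,1])))
m,b=blobs(im); 
for c,t in b:
    print(c,t)
d=models.spot_point("handle","wrist"); print(d[0]["uv"], (M.T@(atz(ray(im,d[0]["uv"],True),.186)-s["ee_pos"])*1000).round(1))
E
```

```text
[ 0.4923 -0.2507  0.2412] yaw -21.710940193483417
[285.8265 129.5   ] [279 104  15  52 686]
[284.9167 230.6471] [ 277  162   18  144 2233]
[282.4, 230.6] [-1.1 -0.9 55.2]
```

View pics/wrist3.png

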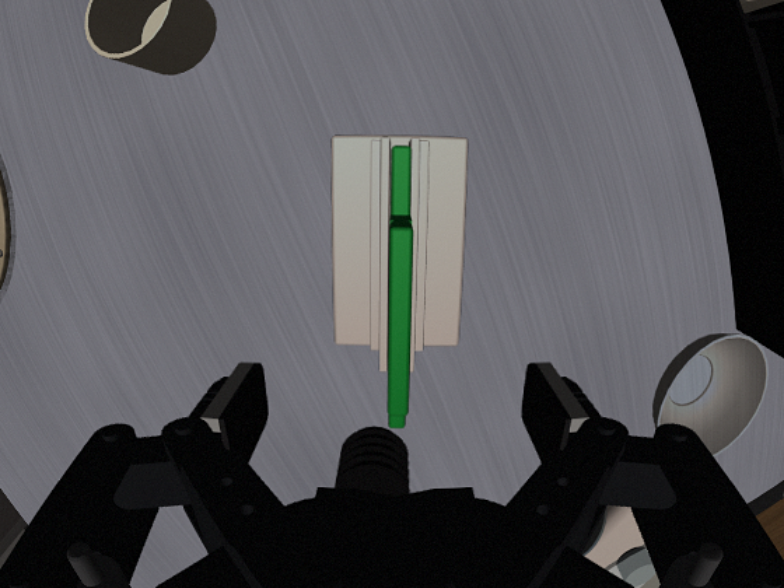

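The board lies centred between the jaws, with the bar running from (400,225) to (398,420), and the yaw matches. I'll descend and grip the upper part of the bar.

Request:
move_arm(steps=[1,0,0,40,0,1,0,0,61,0,0.4,0,0,61,0,0,0,0,61,0,0,0,0,61,0])

```text
time_s: 5.08
ee_pos: [0.4929, -0.2516, 0.1816]
tool_rot: [2.599, 1.761, 0.002]
force: [-0.2, -0.6, 0.2]
opening: 0.0323
```

Request:
move_arm(steps=[0,0,0,0,0,0,0,0,-5,0,0,0,0,-40,0,0,0,0,-90,0,0,0,0,-140,0])

```text
time_s: 5.7
ee_pos: [0.4916, -0.2512, 0.3217]
tool_rot: [-2.601, -1.761, 0.001]
force: [1.3, 0.2, -2.1]
opening: 0.008
```

```bash
python3 - <<'E'
from m import *
s=robot.state();M=R.from_rotvec(s["tool_rot"]).as_matrix(); print(s["ee_pos"],"yaw",np.degrees(np.arctan2(M[1,1],M[0,1])),s["opening"],s["force"],s["joint_positions"].round(2))
ux=np.array([.944,.33,0]); slot=np.array([.652,.211,.03])
mouth=slot+.099*(-np.sin(np.radians(25))*ux+np.array([0,0,np.cos(np.radians(25))]))
print("mouth",mouth,(M.T@(mouth+[0,0,.2]-s["ee_pos"])*1000).round())
E
```

```text
[ 0.4916 -0.2512  0.3217] yaw -21.78556905439303 0.00800040489580484 [ 1.2967  0.2198 -2.1051] [-0.1   0.33  0.63  1.92 -0.24  0.97  0.27]
mouth [0.6125 0.1972 0.1197] [461. -54.   2.]
```

```bash
python3 - <<'E'
from m import *
im=cam("wrist"); save(im,"wrist4.png",1.0); sc=cam("scene")
c=cv2.resize(sc["color"][80:240,150:360],None,fx=2,fy=2); a=np.zeros((420,560+420,3),np.uint8); a[:,:560]=im["color"]; a[:320,560:]=c
cv2.imwrite("pics/c4.png",cv2.resize(a[:,:,::-1],None,fx=.81,fy=.81,interpolation=cv2.INTER_AREA))
s=robot.state();print(s["ee_pos"],s["opening"],s["force"])
d=models.spot_point("handle","scene"); 
if d:
    o,v=ray(sc,d[0]["uv"]); 
    print(d[0]["uv"],proj(sc,s["ee_pos"]+[0,0,.006]))
E
```

```text
[ 0.4937 -0.253   0.3252] 0.008326605255015078 [ 0.5558  0.4491 -2.874 ]
[222.4, 114.5] [223.2198 116.3978]
```

View pics/c4.png

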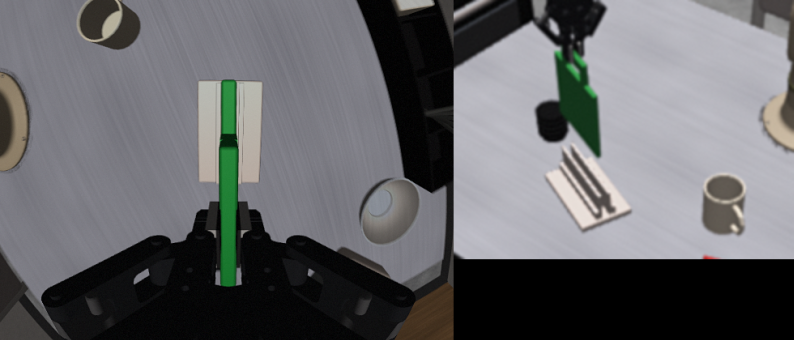

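Request:
move_arm(steps=[0,55,-5,-10,-8,0,110,-10,-10,-16,0,165,-15,-10,-24,0,220,-20,-10,-32,0,275,-25,-10,-41])

```text
time_s: 6.48
ee_pos: [0.5703, 0.0153, 0.3286]
tool_rot: [-1.811, -2.564, 0.003]
force: [1.7, 0.2, -3.1]
opening: 0.0083
```

```bash
cat > rk.py <<'E'
from m import *
def rack(n,img=None):
    im=img or cam(n); hsv=cv2.cvtColor(im["color"],cv2.COLOR_RGB2HSV)
    m=cv2.inRange(hsv,(8,70,60),(25,255,255)); uv0=proj(im,[.65,.21,.016])
    k=np.zeros_like(m); cv2.circle(k,tuple(int(x) for x in uv0),58 if n=="top" else 70,255,-1); m&=k
    m=cv2.morphologyEx(m,cv2.MORPH_OPEN,np.ones((2,2)))
    ys,xs=np.nonzero(m); P=np.array([atz(ray(im,(x,y)),.016)[:2]*1000 for x,y in zip(xs,ys)],np.float32)
    return m,cv2.minAreaRect(P),cv2.boxPoints(cv2.minAreaRect(P))
if __name__=="__main__":
    for n in("top","scene"):
        m,r,b=rack(n); print(n,m.sum()//255,r,b.round(0).tolist())
    s=robot.state(); print(s["ee_pos"],s["force"],s["opening"])
E
python3 rk.py
```

```text
top 1418 ((646.5813598632812, 206.70611572265625), (198.07814025878906, 233.99026489257812), 19.19928741455078) [[515.0, 285.0], [592.0, 64.0], [779.0, 129.0], [702.0, 350.0]]
scene 2286 ((656.6118774414062, 215.73193359375), (201.3453826904297, 233.62429809570312), 19.341796875) [[523.0, 293.0], [600.0, 72.0], [790.0, 139.0], [713.0, 359.0]]
[0.5714 0.021  0.3279] [ 0.3465 -0.5132 -3.4434] 0.008357900910368775
```

Request:
move_arm(steps=[0,50,32,0,0,0,100,64,0,0,0,154,95,0,0,0,154,95,0,0])

```text
time_s: 7.08
ee_pos: [0.6087, 0.1968, 0.3273]
tool_rot: [-1.806, -2.566, 0.002]
force: [-1.4, -0.7, -3.6]
opening: 0.0084
```

```bash
cat > ov.py <<'E'
import sys
from m import *
sl=np.array([float(sys.argv[1]),float(sys.argv[2]),.03]); yaw=np.radians(19.3)
Rz=R.from_euler("z",yaw).as_matrix(); Rs=Rz@R.from_euler("y",-25,degrees=True).as_matrix()
def draw(im,fish):
    a=cv2.resize(im["color"][:,:,::-1],None,fx=1.4,fy=1.4)
    def pl(pts,col):
        p=np.array([proj(im,q,fish)*1.4 for q in pts]).astype(int); cv2.polylines(a,[p],True,col,1)
    f=lambda x,y,z:sl+Rs@[x,y,z]
    g=lambda x,y,z:sl*[1,1,0]+Rz@[x,y,z]
    pl([g(sx*.1,sy*.118,.016) for sx,sy in((1,1),(1,-1),(-1,-1),(-1,1))],(0,0,255))
    for k in(-.05,0,.05): pl([f(sx*.014,sy*.085,.099)+Rz@[k,0,0] for sx,sy in((1,1),(1,-1),(-1,-1),(-1,1))],(0,255,255))
    return a
n=sys.argv[3]; im=cam(n); cv2.imwrite("pics/"+sys.argv[4],draw(im,n=="wrist"))
s=robot.state();M=R.from_rotvec(s["tool_rot"]).as_matrix()
mouth=sl+Rs@[0,0,.099]
print(s["ee_pos"],s["force"],s["opening"],"yaw",np.degrees(np.arctan2(M[1,1],M[0,1])),"tcp->mouth in tool",(M.T@(mouth-s["ee_pos"])*1000).round(1))
E
python3 ov.py .651 .210 wrist ov1.png
```

```text
[0.6088 0.1927 0.3276] [-0.7628 -0.4278 -3.7369] 0.008240072722995715 yaw 19.484809367705562 tcp->mouth in tool [  2.3   4.5 207.9]
```

View pics/ov1.png

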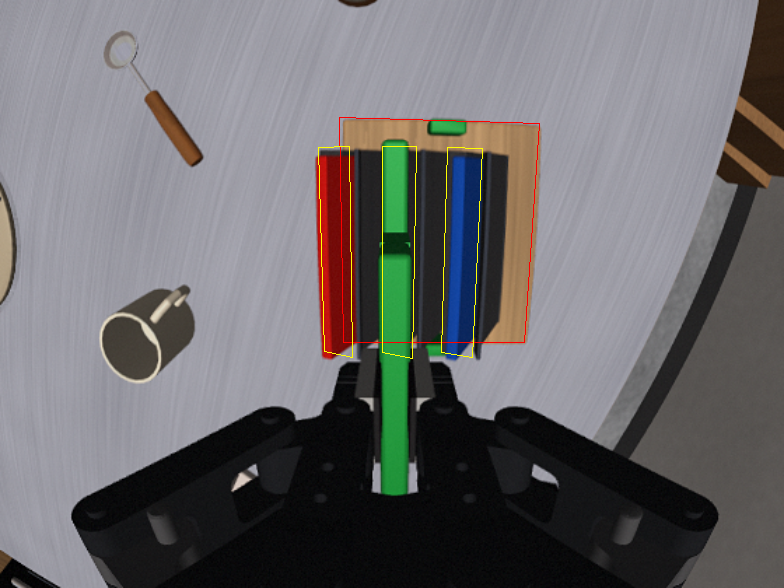

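The overlay agrees with the rack to within about 3 mm. The middle mouth model spans columns 382–416, the steel lips sit at about 380 and 420, and the board is above it. I'll lower the board vertically into the mouth, then tilt it by moving the bar towards the robot against the lip.

Request:
move_arm(steps=[0,2,8,15,0,0,2,8,30,0,0,2,8,42,0,0,2,8,50,0,0,2,8,55,0])

```text
time_s: 7.75
ee_pos: [0.6168, 0.1942, 0.2748]
tool_rot: [-1.82, -2.561, 0.0]
force: [0.4, 0.1, -3.9]
opening: 0.0085
```

```bash
cat > st.py <<'E'
from m import *
yaw=np.radians(19.3);sl=np.array([.651,.21,.03]);Rz=R.from_euler("z",yaw).as_matrix()
s=robot.state(); print("tcp rel slot (rack axes) mm",(Rz.T@(s["ee_pos"]-sl)*1000).round(1),"F rack",(Rz.T@s["force"]).round(1),"torque",(Rz.T@s["torque"]).round(2),"op",s["opening"].round(4),s["time_s"])
E
python3 st.py
```

```text
Traceback (most recent call last):
  File "st.py", line 3, in <module>
    s=robot.state(); print("tcp rel slot (rack axes) mm",(Rz.T@(s["ee_pos"]-sl)*1000).round(1),"F rack",(Rz.T@s["force"]).round(1),"torque",(Rz.T@s["torque"]).round(2),"op",s["opening"].round(4),s["time_s"])
                                                                                                                                                                             ^^^^^^^^^^^^^^^^^^
AttributeError: 'float' object has no attribute 'round'
```

Request:
move_arm(steps=[0,2,0,3,0,0,3,-9,4,0,0,3,-18,5,0,0,3,-27,7,0,0,3,-35,8,0])

```text
time_s: 8.38
ee_pos: [0.5862, 0.187, 0.2704]
tool_rot: [1.816, 2.556, 0.015]
force: [7.9, 3.4, 4.9]
opening: 0.0081
```

```bash
sed -i 's/s\["opening"\].round(4)/round(s["opening"],4)/' st.py; python3 st.py; python3 ov.py .651 .21 wrist ov2.png
```

```text
tcp rel slot (rack axes) mm [-68.8  -0.3 240.4] F rack [8.6 0.6 4.9] torque [ 0.03 -3.27 -0.1 ] op 0.0081 8.375
[0.5854 0.1867 0.2703] [6.1025 1.9282 3.3088] 0.008565503916643838 yaw 19.21759004379599 tcp->mouth in tool [  0.3  26.2 150.8]
```

View pics/ov2.png

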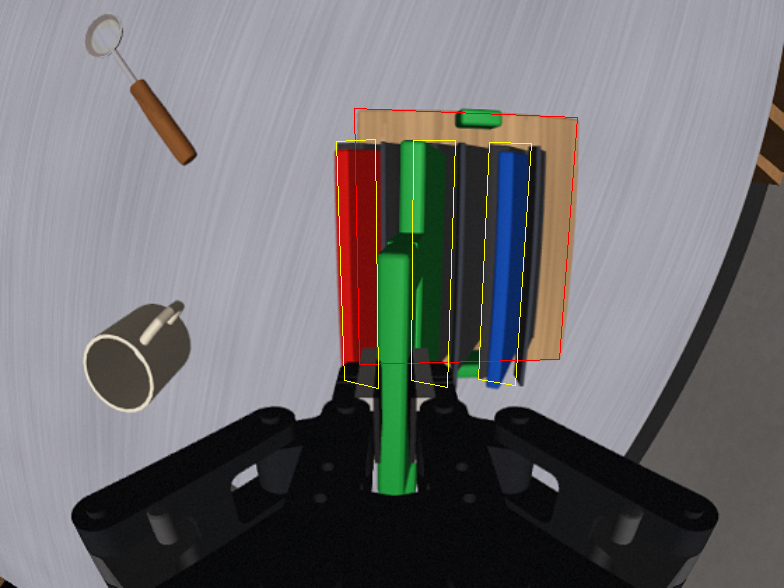

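The board is leaning in the mouth, with about 8 N of lateral force from the lip and both neighbours still. I'll continue the arc.

Request:
move_arm(steps=[0,0,-8,3,0,0,0,-16,5,0,0,0,-24,9,0,0,0,-31,12,0,0,0,-35,15,0])

```text
time_s: 9.05
ee_pos: [0.5553, 0.1758, 0.2581]
tool_rot: [1.814, 2.553, 0.023]
force: [1.2, -0.8, 33.9]
opening: 0.0081
```

```bash
python3 st.py; python3 ov.py .651 .21 wrist ov3.png
```

```text
tcp rel slot (rack axes) mm [-101.6   -0.6  228.1] F rack [ 0.9 -1.2 33.9] torque [-0.2  -2.63 -0.06] op 0.0081 9.05
[0.555  0.1756 0.258 ] [ 2.6961  0.6677 26.7051] 0.008061975913022188 yaw 19.208964961537994 tcp->mouth in tool [  0.7  57.8 139.2]
```

View pics/ov3.png

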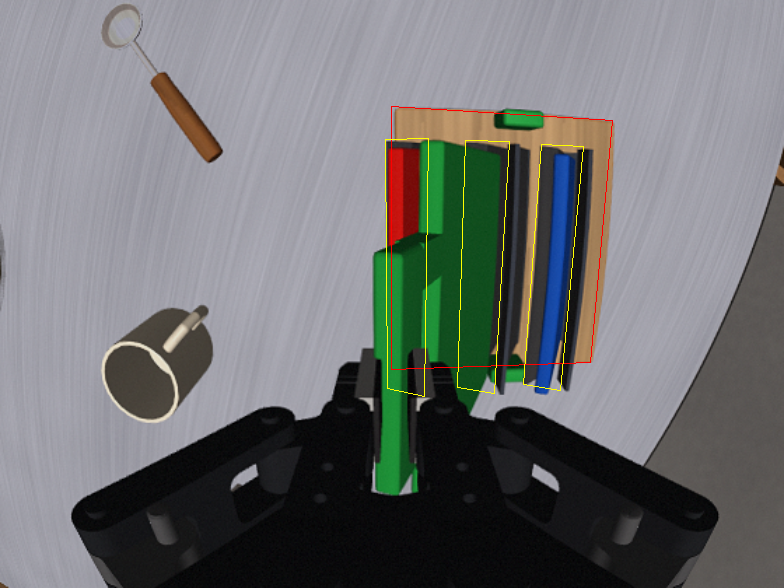

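```bash
python3 - <<'E'
from m import *
im=cam("wrist"); c=im["color"]
cv2.imwrite("pics/crop4.png",cv2.resize(c[85:205,255:385][:,:,::-1],None,fx=5,fy=5,interpolation=cv2.INTER_CUBIC))
E
python3 st.py
```

```text
tcp rel slot (rack axes) mm [-101.6   -0.7  228.1] F rack [ 3.8 -0.3 26.3] torque [-0.07 -3.13 -0.02] op 0.008 9.15
```

View pics/crop4.png

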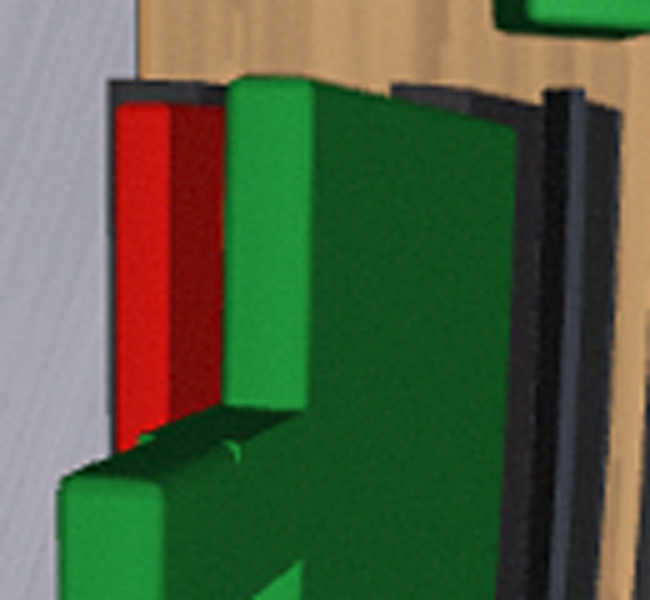

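```bash
cat > pt.py <<'E'
from m import *
yaw=np.radians(19.3);sl=np.array([.651,.21,.03]);Rz=R.from_euler("z",yaw).as_matrix()
def aty(im,uv,y):
    o,d=ray(im,uv,True); o=Rz.T@(o-sl)*1000; d=Rz.T@d; return o+d*(y-o[1])/d[1]
E
python3 - <<'E'
from pt import *
im=cam("wrist")
C=lambda u,v:(255+u/5,85+v/5)
for n,u,v,y in [("bot+x",515,128,80),("sh-x",228,82,80),("sh+x",312,82,80),("bar-x",62,482,45),("bar+x",160,482,45),("lipL",390,87,85),("gap L",545,92,85),("rim",583,92,85)]:
    print(n,aty(im,C(u,v),y-0.7).round(1))
E
```

```text
bot+x [  4.5  79.3 -57.5]
sh-x [-89.8  79.3 177.7]
sh+x [-80.4  79.3 181.5]
bar-x [-107.8   44.3  240.4]
bar+x [-99.9  44.3 240.6]
lipL [-49.   84.3  54.1]
gap L [-19.8  84.3  61.5]
rim [-15.   84.3  70.8]
```

```bash
python3 - <<'E'
from pt import *
im=cam("wrist")
C=lambda u,v:(255+u/5,85+v/5)
def az(uv,z):
    o,d=ray(im,uv,True); o=Rz.T@(o-sl)*1000; d=Rz.T@d; return (o+d*(z-o[2])/d[2]).round(1)
for n,u,v,zs in [("bot+x",515,128,(80,70,60)),("bot+x mid",505,400,(80,70)),("sh-x",228,82,(197,202)),("sh+x",312,82,(201,206)),("bar-x",62,482,(228,235,240)),("bar+x",160,482,(232,240)),("lipL",390,87,(84,96)),("gap L",545,92,(71,84,96)),("rimL",565,92,(96,)),("rimR",583,92,(96,)),("outer",620,105,(77,50))]:
    for z in zs: print(n,az(C(u,v),z))
# project model lips for compare
for n,p in [("-x tip",(-54.5,85,84)),("-x throat",(-41,85,71.4)),("+x throat",(-28.3,85,77.3)),("+x tip",(-29,85,96))]:
    q=proj(im,sl+Rz@np.array(p)/1000,True); print(n,((q-[255,85])*5).round())
for th in (16,19,22,25):
    t=np.radians(th);u=np.array([-np.sin(t),0,np.cos(t)]);x=np.array([np.cos(t),0,np.sin(t)])
    b=np.array([-101.6,-.7,228.1+8.5])-173.5*u
    print(th,b.round(1),[((proj(im,sl+Rz@(b+k*x+[0,80,0]+h*u)/1000,True)-[255,85])*5).round().tolist() for k,h in((-5,140),(5,140),(5,0))],((proj(im,sl+Rz@(b-5*x+[0,45,0]+182*u)/1000,True)-[255,85])*5).round())
E
```

```text
bot+x [-30.1  76.6  80. ]
bot+x [-27.6  76.8  70. ]
bot+x [-25.  77.  60.]
bot+x mid [-30.5  26.6  80. ]
bot+x mid [-27.9  25.1  70. ]
sh-x [-90.9  78.5 197. ]
sh-x [-91.3  78.3 202. ]
sh+x [-82.6  78.5 201. ]
sh+x [-83.2  78.2 206. ]
bar-x [-107.9   41.7  228. ]
bar-x [-107.7   43.2  235. ]
bar-x [-107.6   44.2  240. ]
bar+x [-99.3  42.5 232. ]
bar+x [-99.6  44.2 240. ]
lipL [-53.9  83.   84. ]
lipL [-56.   82.5  96. ]
gap L [-22.1  83.9  71. ]
gap L [-25.7  83.3  84. ]
gap L [-29.   82.8  96. ]
rimL [-25.4  83.   96. ]
rimR [-22.1  83.2  96. ]
outer [-9.2 82.  77. ]
outer [-0.5 83.  50. ]
-x tip [387.  76.]
-x throat [447.  81.]
+x throat [522.  83.]
+x tip [545.  79.]
16 [-53.8  -0.7  69.8] [[171.0, 71.0], [268.0, 71.0], [404.0, 110.0]] [ 46. 490.]
19 [-45.1  -0.7  72.6] [[189.0, 71.0], [285.0, 71.0], [453.0, 112.0]] [ 42. 489.]
22 [-36.6  -0.7  75.7] [[206.0, 71.0], [302.0, 71.0], [502.0, 113.0]] [ 38. 488.]
25 [-28.3  -0.7  79.4] [[223.0, 71.0], [318.0, 71.0], [551.0, 115.0]] [ 35. 487.]
```

Request:
move_arm(steps=[0,0,0,-5,0,0,0,-2,-7,0,0,0,-4,-7,0,0,0,-4,-5,0,0,0,-4,-5,0])

```text
time_s: 9.88
ee_pos: [0.5518, 0.175, 0.2622]
tool_rot: [1.814, 2.554, 0.022]
force: [6.1, 1.9, 17.3]
opening: 0.0085
```

```bash
python3 st.py; python3 - <<'E'
from pt import *
im=cam("wrist");cv2.imwrite("pics/r5.png",im["color"][:,:,::-1])
m,b=blobs(im)
for row in (95,100,110,112,120,130,150):
    r=im["color"][row,255:385].astype(int); g=np.nonzero((r[:,1]>1.5*r[:,0])&(r[:,1]>1.5*r[:,2])&(r[:,1]>40))[0]; br=np.nonzero((r[:,1]>110)&(r[:,1]>1.5*r[:,0]))[0]
    print(row,(g.min()+255,g.max()+255) if len(g) else None,(br.min()+255,br.max()+255) if len(br) else None)
E
```

```text
tcp rel slot (rack axes) mm [-105.2   -0.2  232.2] F rack [ 6.4 -0.2 17.3] torque [ 0.09 -3.77 -0.03] op 0.0085 9.875
95 None None
100 (np.int64(311), np.int64(311)) None
110 (np.int64(300), np.int64(355)) (np.int64(301), np.int64(316))
112 (np.int64(300), np.int64(356)) (np.int64(301), np.int64(316))
120 (np.int64(300), np.int64(356)) (np.int64(301), np.int64(316))
130 (np.int64(300), np.int64(356)) (np.int64(301), np.int64(316))
150 (np.int64(299), np.int64(355)) (np.int64(300), np.int64(315))
```

```bash
python3 - <<'E'
from pt import *
a=cv2.imread("pics/r5.png")
for r in (112,135): print(r,[tuple(int(v) for v in a[r,c]) for c in range(352,386,1)])
im=cam("wrist")
for n,p in [("-x tip",(-54.5,85,84)),("-x throat",(-41,85,71.4)),("+x throat",(-28.3,85,77.3)),("+x tip",(-29,85,96))]:
    for y in (70,50): print(n,y,proj(im,sl+Rz@np.array([p[0],y,p[2]])/1000,True).round(1))
def az(uv,z):
    o,d=ray(im,uv,True); o=Rz.T@(o-sl)*1000; d=Rz.T@d; return (o+d*(z-o[2])/d[2]).round(1)
print(az((356.5,112),75),az((356.5,112),80),az((356.5,112),85), az((300.5,112),200),az((316.5,112),204))
E
```

```text
112 [(31, 77, 15), (30, 78, 15), (27, 77, 14), (29, 80, 16), (30, 69, 17), (35, 45, 32), (34, 33, 35), (36, 36, 37), (35, 35, 35), (35, 35, 35), (39, 41, 39), (39, 37, 37), (39, 37, 38), (39, 35, 37), (26, 24, 24), (19, 17, 18), (21, 21, 20), (16, 16, 16), (12, 12, 13), (75, 62, 60), (69, 60, 57), (66, 59, 55), (53, 49, 47), (34, 36, 36), (35, 35, 34), (36, 35, 34), (36, 36, 36), (47, 39, 38), (59, 67, 79), (97, 142, 180), (102, 149, 187), (108, 153, 193), (105, 151, 188), (104, 150, 188)]
135 [(31, 74, 16), (31, 77, 14), (26, 74, 12), (30, 77, 20), (32, 53, 29), (40, 35, 42), (37, 35, 35), (38, 35, 37), (36, 35, 37), (39, 37, 38), (34, 35, 36), (39, 36, 37), (41, 40, 39), (24, 24, 26), (19, 16, 19), (18, 17, 17), (16, 17, 16), (15, 18, 17), (63, 55, 52), (69, 61, 56), (68, 59, 57), (63, 52, 54), (37, 36, 36), (39, 40, 39), (37, 35, 38), (35, 35, 35), (51, 48, 45), (54, 55, 58), (89, 124, 160), (101, 143, 182), (104, 150, 189), (105, 150, 189), (110, 154, 193), (105, 151, 190)]
-x tip 70 [335.7 117.6]
-x tip 50 [335.3 139.7]
-x throat 70 [347.4 117.9]
-x throat 50 [346.9 138.9]
+x throat 70 [362.  118.5]
+x throat 50 [361.5 139.8]
+x tip 70 [366.8 118.8]
+x tip 50 [366.1 141.5]
[-33.2  75.9  75. ] [-34.4  75.8  80. ] [-35.7  75.7  85. ] [-94.8  73.2 200. ] [-86.7  73.3 204. ]
```

Request:
move_arm(steps=[0,0,3,-4,0,0,0,7,-4,0,0,0,10,-3,0,0,0,10,0,0,0,0,10,0,0])

```text
time_s: 10.6
ee_pos: [0.5605, 0.1778, 0.2621]
tool_rot: [1.815, 2.554, 0.02]
force: [4.5, 1.2, 17.9]
opening: 0.0084
```

```bash
cat > pr.py <<'E'
from pt import *
im=cam("wrist");a=im["color"].astype(int)
def az(uv,z):
    o,d=ray(im,uv,True); o=Rz.T@(o-sl)*1000; d=Rz.T@d; return (o+d*(z-o[2])/d[2])
for r in (112,135):
    row=a[r]; g=np.nonzero((row[:,1]>1.5*row[:,0])&(row[:,1]>1.4*row[:,2])&(row[:,1]>40))[0]
    g=g[(g>250)&(g<400)]; e=g.max(); br=g[row[g,1]>110]
    k=[c for c in range(e+1,e+40) if row[c].max()<28]; 
    print(r,"green",g.min(),e,"bright",br.min(),br.max(),"black",(k[0],k[-1]) if k else None,
      "x: bot",az((e+.5,r),78)[0].round(1),"throat",az((k[0]-.5,r),77)[0].round(1) if k else None, "rim",az((k[-1]+.5,r),96)[0].round(1) if k else None,
      "theta",np.degrees(np.arctan2(az((e+.5,r),78)[0]-az((br.max()+.5,r),204)[0],126)).round(1))
E
python3 st.py; python3 pr.py
```

```text
tcp rel slot (rack axes) mm [-96.   -0.5 232.1] F rack [ 4.6 -0.4 17.9] torque [ 0.01 -3.02 -0.06] op 0.0084 10.6
112 green 298 349 bright 298 314 black (357, 360) x: bot -31.8 throat -24.9 rim -26.0 theta 20.4
135 green 297 349 bright 298 313 black (357, 359) x: bot -31.3 throat -24.4 rim -26.4 theta 20.8
```

Request:
move_arm(steps=[0,0,0,-7,0,0,0,0,-10,0,0,0,4,-10,0,0,0,4,-10,0])

```text
time_s: 11.15
ee_pos: [0.5631, 0.179, 0.2712]
tool_rot: [1.815, 2.556, 0.016]
force: [3.8, 0.5, 13.0]
opening: 0.0087
```

```bash
python3 st.py; python3 pr.py
```

```text
tcp rel slot (rack axes) mm [-93.2  -0.3 241.2] F rack [ 3.8 -0.8 13. ] torque [ 0.05 -2.28 -0.06] op 0.0087 11.15
112 green 294 339 bright 294 310 black (352, 355) x: bot -37.1 throat -25.3 rim -26.0 theta 17.6
135 green 293 339 bright 294 310 black (352, 354) x: bot -36.7 throat -24.8 rim -26.4 theta 17.8
```

Request:
move_arm(steps=[0,0,12,-4,0,0,0,26,-10,0,0,0,40,-14,0,0,0,54,-16,0,0,0,63,-16,0])

```text
time_s: 11.82
ee_pos: [0.6187, 0.1985, 0.2828]
tool_rot: [-1.818, -2.561, 0.002]
force: [-1.3, -0.3, -3.1]
opening: 0.0081
```

```bash
sed -i 's/sl=np.array(\[.651,.21,.03\])/sl=np.array([.6542,.2111,.03])/' st.py pt.py; python3 st.py; python3 - <<'E'
from pt import *
im=cam("wrist");a=im["color"].astype(int)
cv2.imwrite("pics/r6.png",cv2.resize(im["color"][60:270,180:400][:,:,::-1],None,fx=3,fy=2.8,interpolation=cv2.INTER_CUBIC))
for n,p in [("-x tip",(-54.5,50,84)),("-x throat",(-41,50,71.4)),("+x throat",(-28.3,50,77.3)),("+x tip",(-29,50,96)),("end",(-29,85,96)),("bot",(-34.5,80,88))]:
    q=proj(im,sl+Rz@np.array(p)/1000,True); print(n,((q-[180,60])*[3,2.8]).round())
E
```

```text
tcp rel slot (rack axes) mm [-37.6  -0.1 252.8] F rack [-1.4  0.1 -3.1] torque [0.07 0.65 0.03] op 0.0081 11.825
-x tip [253. 218.]
-x throat [296. 215.]
+x throat [335. 216.]
+x tip [335. 220.]
end [335. 113.]
bot [316. 129.]
```

View pics/r6.png

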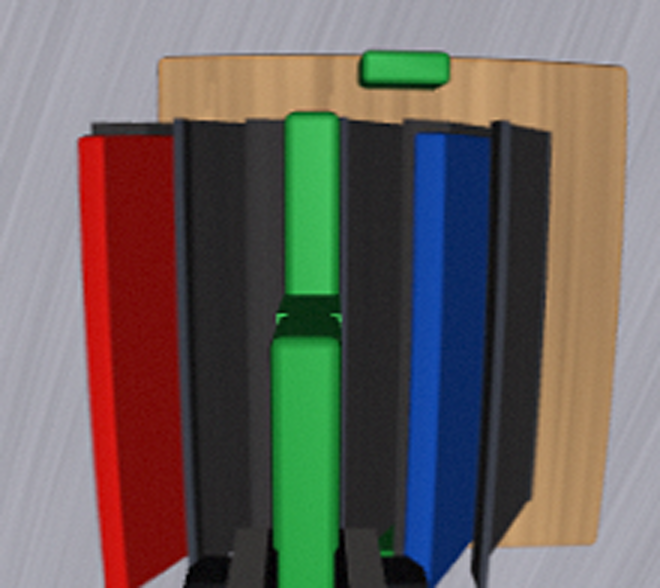

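The board is upright again and centred over the middle mouth (lips at columns 247 and 340), and the neighbours are unmoved. The first try tilted it too early, while the edge was still on the lip. This time I'll go past the throat first and then tilt progressively.

Request:
move_arm(steps=[0,0,3,4,0,0,0,3,10,0,0,0,3,15,0,0,0,3,19,0,0,0,3,19,0])

```text
time_s: 12.5
ee_pos: [0.621, 0.1992, 0.2638]
tool_rot: [-1.819, -2.561, 0.002]
force: [-2.0, -0.4, -4.7]
opening: 0.0083
```

```bash
python3 st.py
```

```text
tcp rel slot (rack axes) mm [-35.3  -0.3 233.8] F rack [-2.   0.3 -4.7] torque [ 0.02  0.66 -0.03] op 0.0083 12.5
```

Request:
move_arm(steps=[0,0,0,2,0,0,0,0,4,0,0,0,0,6,0,0,0,0,6,0])

```text
time_s: 13.0
ee_pos: [0.623, 0.1996, 0.2633]
tool_rot: [1.818, 2.559, 0.009]
force: [-11.2, -2.9, 30.7]
opening: 0.0081
```

```bash
python3 st.py
```

```text
tcp rel slot (rack axes) mm [-33.2  -0.6 233.3] F rack [-11.5   1.   30.7] torque [0.14 2.57 0.05] op 0.0081 13.0
```

Request:
move_arm(steps=[0,0,-4,-4,0,0,0,-12,-3,0,0,0,-23,0,0,0,0,-30,4,0,0,0,-37,9,0])

```text
time_s: 13.62
ee_pos: [0.5899, 0.1883, 0.2511]
tool_rot: [1.816, 2.557, 0.012]
force: [6.6, 2.4, 8.1]
opening: 0.0082
```

```bash
python3 st.py; python3 pr.py
```

```text
tcp rel slot (rack axes) mm [-68.2  -0.3 221.1] F rack [7.  0.1 8.1] torque [-0.   -3.05 -0.05] op 0.0082 13.625
112 green 288 324 bright 289 305 black (326, 326) x: bot -29.6 throat -28.6 rim -30.5 theta 12.1
135 green 288 324 bright 289 304 black (326, 326) x: bot -29.4 throat -28.3 rim -30.3 theta 12.4
```

It's past the throat now: the board face meets the inner +x lip and the forces are modest. I'll continue down the slot.

Request:
move_arm(steps=[0,0,-5,6,0,0,0,-9,13,0,0,0,-11,20,0,0,0,-12,27,0,0,0,-12,32,0])

```text
time_s: 14.3
ee_pos: [0.5796, 0.1846, 0.2193]
tool_rot: [1.815, 2.556, 0.014]
force: [6.5, 2.1, 8.9]
opening: 0.0083
```

```bash
python3 st.py; python3 pr.py
```

```text
tcp rel slot (rack axes) mm [-79.1  -0.4 189.3] F rack [ 6.8 -0.2  8.9] torque [ 0.03 -3.41 -0.01] op 0.0083 14.3
112 green 297 344 bright 298 314 black (346, 349) x: bot -29.1 throat -28.1 rim -29.0 theta 16.7
135 green 297 343 bright 298 314 black (345, 348) x: bot -29.5 throat -28.5 rim -29.4 theta 16.4
```

Request:
move_arm(steps=[0,0,0,7,0,0,0,0,14,0,0,0,1,21,0,0,0,2,27,0,0,0,3,32,0])

```text
time_s: 14.98
ee_pos: [0.5813, 0.1852, 0.1865]
tool_rot: [1.817, 2.558, 0.009]
force: [8.5, 2.3, 12.1]
opening: 0.0082
```

```bash
python3 st.py
```

```text
tcp rel slot (rack axes) mm [-77.4  -0.3 156.5] F rack [ 8.8 -0.6 12.1] torque [ 0.   -3.24  0.03] op 0.0082 14.975
```

Request:
move_arm(steps=[0,0,2,4,0,0,0,3,7,0,0,0,4,9,0,0,0,4,9,0])

```text
time_s: 15.48
ee_pos: [0.5832, 0.1843, 0.1834]
tool_rot: [1.82, 2.558, 0.008]
force: [-17.5, -7.0, 75.0]
opening: 0.008
```

```bash
python3 st.py
```

```text
tcp rel slot (rack axes) mm [-75.9  -1.8 153.4] F rack [-18.8  -0.8  75. ] torque [-0.2   2.77  0.12] op 0.008 15.475
```

Request:
move_arm(steps=[0,0,0,-2,0,0,0,0,-5,0,0,0,0,-5,0])

```text
time_s: 15.85
ee_pos: [0.5832, 0.1843, 0.1839]
tool_rot: [1.819, 2.558, 0.004]
force: [-2.0, -3.7, 28.9]
opening: 0.0083
```

```bash
python3 st.py; python3 - <<'E'
from pt import *
Rs=Rz@R.from_euler("y",-25,degrees=True).as_matrix()
out=[]
for n,(r0,r1,c0,c1) in (("scene",(190,350,240,400)),("wrist",(60,260,200,400))):
    im=cam(n); k=600/(r1-r0)*.65; a=cv2.resize(im["color"][r0:r1,c0:c1][:,:,::-1],None,fx=k,fy=k,interpolation=cv2.INTER_CUBIC)
    for h,col in ((0,(0,255,255)),(10,(255,0,255))):
        for xx in (-5,5):
            p=[(xx,80,h),(xx,80,140+h),(xx,45,140+h),(xx,45,182+h),(xx,-45,182+h),(xx,-45,140+h),(xx,-80,140+h),(xx,-80,h)]
            q=np.array([(proj(im,sl+Rs@np.array(v)/1000,n=="wrist")-[c0,r0]+.5)*k for v in p]).astype(int); cv2.polylines(a,[q],True,col,1)
    out.append(a)
cv2.imwrite("pics/fin.png",np.hstack([cv2.resize(o,(390,390)) for o in out]))
E
```

```text
tcp rel slot (rack axes) mm [-75.8  -1.8 153.9] F rack [-3.1 -2.9 28.9] torque [-0.71 -0.55  0.1 ] op 0.0083 15.85
```

View pics/fin.png

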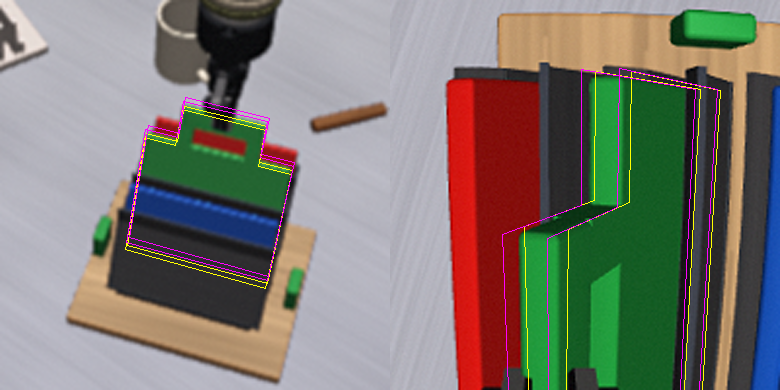

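The seated-board outline (yellow) matches the bar and shoulders in both views. The stop force of 75 N pointed along the slot axis, so the board is on the floor. Now I'll release it and retreat straight up.

Request:
move_arm(steps=[0,0,0,-7,0,0.3,0,0,-7,0,0.5,0,0,-7,0,0.5,0,0,-7,0,0.5,0,0,-7,0])

```text
time_s: 16.58
ee_pos: [0.5813, 0.1854, 0.1878]
tool_rot: [-1.819, -2.561, 0.002]
force: [-0.2, -1.1, 0.6]
opening: 0.0426
```

```bash
python3 st.py; python3 pr.py
```

```text
tcp rel slot (rack axes) mm [-77.3  -0.2 157.8] F rack [-0.5 -1.   0.6] torque [-0.02 -0.04  0.03] op 0.0426 16.575
112 green 304 352 bright 305 320 black (354, 358) x: bot -29.2 throat -28.3 rim -29.2 theta 16.3
135 green 304 352 bright 305 320 black (353, 357) x: bot -28.8 throat -28.6 rim -29.5 theta 16.5
```

Request:
move_arm(steps=[0.5,0,0,-10,0,0.5,0,0,-30,0,0.5,0,0,-70,0,0.5,0,0,-110,0,0.5,0,0,-110,0])

```text
time_s: 17.25
ee_pos: [0.5834, 0.1857, 0.3022]
tool_rot: [1.818, 2.559, 0.008]
force: [-0.6, -0.5, -1.4]
opening: 0.0423
```

```bash
python3 st.py; python3 - <<'E'
from pt import *
from scipy.optimize import minimize
Rs=Rz@R.from_euler("y",-25,degrees=True).as_matrix()
S={}
for n in("wrist","scene"):
    im=cam(n); d=models.spot_point("handle",n); S[n]=(im,d)
    for h in(0,5): print(n,"handle seen",d and d[0]["uv"],"pred h",h,proj(im,sl+Rs@[0,0,.171+h/1000],n=="wrist").round(1))
r=[ray(S[n][0],S[n][1][0]["uv"],n=="wrist") for n in S if S[n][1]]
if len(r)==2:
    x,e=tri(r); print("handle in slot frame mm",(Rs.T@(x-sl)*1000).round(1),np.round(e,4))
for t in("mug","bottle","cups","spoon"):
    d=models.spot_point(t,"scene"); print(t,d and d[0]["uv"])
m,b=blobs(S["scene"][0]); print([(c.round(1),s[:4]) for c,s in b])
E
```

```text
tcp rel slot (rack axes) mm [-75.2  -0.6 272.2] F rack [-0.7 -0.3 -1.4] torque [-0.03 -0.02 -0.01] op 0.0423 17.25
wrist handle seen [278.8, 203.7] pred h 0 [284.7 202.2]
wrist handle seen [278.8, 203.7] pred h 5 [282.1 203.7]
scene handle seen [330.3, 239.7] pred h 0 [330.9 241.9]
scene handle seen [330.3, 239.7] pred h 5 [331.3 240.2]
handle in slot frame mm [ -3.9  -2.  174.5] [0.0012 0.0012]
mug [314.7, 215.0]
bottle [422.8, 308.0]
cups [210.9, 162.0]
spoon [398.8, 237.9]
[(array([328.7, 255.6]), array([297, 233,  62,  43], dtype=int32)), (array([281.5, 286.1]), array([278, 279,   8,  16], dtype=int32)), (array([360.1, 307.3]), array([357, 300,   8,  16], dtype=int32))]
```

The handle triangulates about 3 mm high, which is within noise but close to the 4 mm limit. I'll check it by touch, using shut fingers gently on the bar top. A seated bar's highest edge should be at about 167 mm above the slot floor, and this also presses it home if it isn't.

Request:
move_arm(steps=[0,0,0,0,0,0,0,0,0,0,0,0,0,40,0,0,0,0,75,0,0,0,0,90,0])

```text
time_s: 18.27
ee_pos: [0.5811, 0.1854, 0.2066]
tool_rot: [-1.818, -2.56, 0.003]
force: [0.2, -0.5, -0.8]
opening: 0.0001
```

```bash
python3 st.py
```

```text
tcp rel slot (rack axes) mm [-77.5  -0.1 176.6] F rack [ 0.1 -0.5 -0.8] torque [-0.06 -0.01 -0.06] op 0.0001 18.275
```

Request:
move_arm(steps=[0,0,0,3,0,0,0,0,5,0,0,0,0,5,0])

```text
time_s: 18.65
ee_pos: [0.5824, 0.1856, 0.2042]
tool_rot: [1.819, 2.561, 0.002]
force: [-0.6, 0.4, 0.2]
opening: -0.0
```

Request:
move_arm(steps=[0,0,0,2,0,0,0,0,2,0])

```text
time_s: 18.9
ee_pos: [0.5819, 0.1856, 0.2015]
tool_rot: [1.819, 2.561, 0.001]
force: [0.7, 0.2, -0.1]
opening: -0.0001
```

Request:
move_arm(steps=[0,0,0,2,0,0,0,0,2,0])

```text
time_s: 19.15
ee_pos: [0.5818, 0.1855, 0.1991]
tool_rot: [-1.819, -2.561, 0.0]
force: [0.3, 0.6, -0.7]
opening: 0.0002
```

Request:
move_arm(steps=[0,0,0,2,0,0,0,0,2,0])

```text
time_s: 19.4
ee_pos: [0.5818, 0.1855, 0.1971]
tool_rot: [-1.819, -2.561, 0.0]
force: [-0.5, 0.3, 0.5]
opening: 0.0001
```

Request:
move_arm(steps=[0,0,0,2,0,0,0,0,2,0])

```text
time_s: 19.65
ee_pos: [0.582, 0.1856, 0.1959]
tool_rot: [1.819, 2.561, 0.001]
force: [-1.2, -0.2, 5.5]
opening: 0.0
```

Contact came at z ≈ 0.196 against 0.197 predicted, so the board is on the floor. I'll retreat, check, and hand in.

Request:
move_arm(steps=[0,0,0,-5,0,0,0,0,-50,0,0,0,0,-100,0,0,0,0,-120,0,0,0,0,-120,0])

```text
time_s: 20.27
ee_pos: [0.5825, 0.1857, 0.317]
tool_rot: [1.818, 2.56, 0.005]
force: [-0.4, 0.1, 0.3]
opening: -0.0002
```

```bash
python3 st.py; python3 - <<'E'
from pt import *
im=cam("scene"); m,b=blobs(im); print([(c.round(1),s[:4]) for c,s in b])
d=models.spot_point("handle","scene"); print(d and d[0]["uv"]); print(robot.close_job())
E
```

```text
tcp rel slot (rack axes) mm [-76.   -0.3 287. ] F rack [-0.4  0.2  0.3] torque [ 0.    0.02 -0.02] op -0.0002 20.275
[(array([328.7, 255.6]), array([297, 233,  62,  43], dtype=int32)), (array([281.5, 286.1]), array([278, 279,   8,  16], dtype=int32)), (array([360.1, 307.3]), array([357, 300,   8,  16], dtype=int32))]
[332.2, 240.1]
the job is handed in; nothing more can be done
None
```

The green board is in the middle slot, the empty one with the green clips, handle up and let go. The job was handed in at about 20 s; the hand-in reports no verdict.

- **Getting it in:** I gripped it by the upper part of its handle bar and lifted it upright out of the stand. The first try at leaning it stuck on the slot's lip, so I straightened the board and re-estimated the slot about 3 mm further from the robot. I then went past the throat before leaning it, and slid it down still gripped.
- **Seated:** It stopped hard on the slot floor, at 75 N along the slot, before I let go.
- **Height checks:** These disagreed. The cameras put the handle about 3.5 mm high, close to the 4 mm limit. Touching the bar top with shut fingers (5.5 N) met it at z ≈ 0.196 m against 0.197 m expected, so I took it as fully down.
- **Position across the slot:** The same camera reading put the handle about 4 mm to the robot side, within the 6 mm limit. That fits a board resting on that wall, but I did not confirm it another way.
- **Other things:** The mug, bottle, cups and spoon looked within about 2 pixels of their starting places in the scene view. The red and blue boards looked unmoved in the wrist pictures, but I did not measure them.
- **At the end:** The arm was clear above the board, with nothing touching it, and the board's outline had not moved since release.

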